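# Close the smart camera's housing and hold it shut for the screws

### The arm

A 6-joint arm with a two-finger parallel gripper is mounted at the origin on the work surface. World frame = base frame: x ahead of the robot, y to its left, z up, the work surface at z = 0. Lengths are in m, angles in degrees, forces in N, time in s.
With the tool pointing down it reaches from about 0.375 to 0.9 m from the base axis. Payload 3.1 kg.
Tool frame: the origin (TCP) lies at the very end of the fingers, on their centre line; the grasp point (between the pads) lies 19 mm behind it; z points along the fingers, y is the direction in which the jaws open and shut (so a half turn about z gives the same grasp; the last joint's range is limited). The gripper opens to 85 mm and grips with 20 to 120 N. Pads are 22 mm wide; open, the fingers measure 114 mm over their backs; the gripper's body (76 mm by 85 mm) begins 54 mm behind the grasp point. The pads swing forward as they close: fully open they stand 13 mm farther back than shut.
Start: joints at [56.064, 30.224, 82.088, -0, 67.689, -10.227], TCP at [0.251, 0.572, 0.231] pointing down, gripper open.
Joint ranges: [-176.69, 176.69], [-43.24, 126.21], [12.49, 139.97], [-82, 262], [0, 151.66], [-163.58, 163.58]. Speed limits (degrees/s): [159.86, 159.86, 180, 180, 180, 180].

### API

Orientations are given as [roll, pitch, yaw] about the fixed x, y, z axes, in that order (R = Rz(yaw) Ry(pitch) Rx(roll)).
In Python, from bench import ctrl gives the robot as it stands.
- The arm moves only by the shell command python3 -m pendant 'ROWS' [OPENING] [FORCE]. ROWS is JSON, a list of rows, each an object of numbers: "tx", "ty", "tz": the shift along the tool's x, y, z in m; "ax", "ay", "az": the turn, a rotation vector about the tool's x, y, z in degrees. A call has 1 to 8 rows; each row is the pose to reach, as a shift and turn from the pose commanded when the call began, along the tool's axes at that moment; what a row does not reach only later rows make up. A row lasts 1/12 s, in which the tool goes at most 41.7 mm and 7.16 degrees, less where a joint would pass 70% of its speed; a pose out of reach is approached as far as the arm can. A call with a gripper value outside its range is refused whole. OPENING is the opening, from -1 (shut) to 1 (fully open), set as the call begins (- or left out, the last holds). The fingers move at their own pace and stop on an object; FORCE is the grip in N (left out, the last holds). Time passes only in rows, so rows that repeat a pose let the fingers close. It gives the time, the measured TCP pose, the force and the opening at its end, in the units of the state.
- ctrl.sense(): the state, without advancing time (a new reading comes with each control period).
- ctrl.read_camera(name): name is "side" or "top"; returns the picture (480x640x3 uint8, red, green, blue); there is no depth.
- ctrl.camera_info(name): a dict with "camera_matrix" (3x3 intrinsics, pixels), "rvec" (rotation vector, rad) and "tvec" (3), from world to camera coordinates, as OpenCV has them. Camera axes: x right, y down, z forward; pixel columns grow to the right and rows downward; lengths in m; the calibration is good to about 2 mm. A picture is of the moment at which its call begins. camera_info takes no time and is no camera call.
- ctrl.finish_job(): hands the job in, once; it reports no verdict.
The state is a dict: "time": time; "q": joint angles; "qvel": joint speeds; "effort": joint torques, N m; "tool_pos": TCP position; "tcp_rot": TCP orientation; "ft_force": force on the tool from outside, world axes, zero at the start; "ft_torque": the same for the moment, N m; "finger_gap": finger opening in m.
Only numpy, scipy, OpenCV 4.12 (cv2) and the standard library are available. Lean on these libraries where they do the work, as an engineer would, in place of code of your own. Each camera call takes 0.05 s, during which the arm holds its last target.

### The job

The smart camera's lower housing half is clamped in its nest: first press the plug-in processor module, which stands proud in its socket, fully home. Then set the finned upper half over the two dowels of the lower half, lens ends together, press the two halves fully shut against the sprung heat spreader inside, and finish while still holding them pressed shut so that the screws can be driven; leave the other things on the bench where they are.

Things in the scene. Friction and masses are not known exactly. Their poses are not given: they have to be found in the camera images.
- joint_face (a point): Centre of the flat, level upper face (the joint face, 48 mm above the bench) of the smart camera's lower half: an aluminium block 130 x 62 mm in plan with an 80 x 48 mm open pocket on top. Its x axis is the length and points to the front (lens) end, z up; a 30 mm black lens sticks out 46 mm at the front, below the joint face.
- lower: The same lower half with the aluminium nest that holds it immovably (plate 144 x 84 x 12 mm; its stops and black star knob reach at most 62 mm sideways, +y side, and stay under 35 mm above the bench). Origin on the bench under joint_face, same axes.
- dowel_front (a point): Tip of the front dowel on the lower half: steel pin 6 mm across standing 12 mm above the joint face, the last 5 mm tapering to a point-like nose 2 mm across. It lies 56 mm ahead (+x) and 21 mm to the left (+y) of joint_face. The matching hole in the upper half is 7.5 mm wide and 16 mm deep.
- dowel_rear (a point): Tip of the rear dowel, the same pin, 42 mm behind (-x) and 21 mm to the right (-y) of joint_face; the dowels are unevenly spaced, so the upper half fits only one way round.
- module_top (a point): Centre of the flat top of the plug-in processor module: a black block with a steel shield can, top 28 x 30 mm, in the front part of the pocket, 26 mm ahead (+x) of joint_face. Its top is 8 mm above the joint face when the module is fully home and 3.5 to 6 mm higher at the start.
- module (a joint): How far the module stands proud of being fully home (m): 0 = fully home, 0.006 the most. It slides straight down with about 5 N of friction, stays where it is left, and comes to a hard stop at 0.
- spreader_top (a point): Centre of the flat top (28 x 30 mm) of the copper heat spreader in the pocket, 17 mm behind (-x) joint_face and 8 mm above it. It is sprung: gives from about 4.5 N and springs back. The closed upper half pushes it 4 mm down, which takes about 10.5 N (less the upper half's own weight); laid on and let go, the upper half stays about 4 mm open.
- cover_mid (a point): Centre (22 mm above its underside) of the loose upper half: aluminium, 0.22 to 0.35 kg, 130 x 62 x 44 mm; plain upright sides to 34 mm, then six fins (43 mm wide in all) over the rear two thirds and a flat with a round dark window in front. It lies joint side down. x points to its front, z up. Shut, this point is 22 mm above joint_face, same axes, outlines matching.
- ring_light_mid (a point): Bystander: black ring light lying flat, 90 mm across, 22 mm high; its centre half-way up.
- spare_lens_mid (a point): Bystander: spare black lens standing upright, 32 mm across, 40 mm high; its centre half-way up.
- driver_grip (a point): Bystander: black-handled screwdriver 150 mm long lying on the bench; a point on its handle.

How it is judged (in metres and radians):
On the way, in this order (a step that is already met when the one before it is completed fails the run):
1. the module is pressed fully home, the upper half not yet on (value of joint module below 0.001 m and horizontal distance between cover_mid and joint_face above 0.05 m), for 0.2 s.
2. the upper half is on both dowels and pressed shut (horizontal distance between cover_mid and joint_face below 0.002 m and z of cover_mid in the frame of joint_face below 0.0232 m and angle between the x axis of cover_mid and the x axis of joint_face, either way round below 0.035 rad), for 0.2 s.
At the end, for the whole second after the job is handed in: The module is home (within 1 mm); the upper half sits on both dowels, centred within 2 mm and square within 2 degrees, its underside within 1.2 mm of the joint face and pressed onto the lower half with over 8 N, with the robot's fingers still on it (over 3 N) (all of step 2 and value of joint module below 0.001 m and z of cover_mid in the frame of joint_face above 0.0205 m and angle between the z axis of cover_mid and the z axis of joint_face, either way round below 0.025 rad and contact force between the fingers and cover above 3 N and contact force between cover and lower above 8 N); the arm keeps its last pose, push and grip.
It fails at once if the ring light is shoved more than 25 mm (distance of ring_light_mid from where it was at the start of the episode above 0.025 m).
It fails at once if the spare lens is shoved more than 25 mm or knocked over (distance of spare_lens_mid from where it was at the start of the episode above 0.025 m or angle between spare_lens_mid's own z axis and vertical above 0.6 rad).
It fails at once if the screwdriver is shoved more than 25 mm (distance of driver_grip from where it was at the start of the episode above 0.025 m).
It also fails if it takes over 61 s, if anything falls off the work surface, if the arm or the gripper's body presses on something with over 40 N, if the wrist force passes 120 N, or if a joint passes its speed limit or range.

## Working session

There is one attempt and no reset: what is moved stays moved. The work goes in short steps, Python scripts to look and compute and a shell command to move; the robot and the scene stay as the last step left them, time stands still between calls to the robot, and variables do not carry over. Pictures are saved under pics/ and viewed, and the job is handed in when it is done.

```bash
ls; mkdir -p pics; python3 - <<'E'
from bench import ctrl
import cv2
s=ctrl.sense(); print({k:s[k] for k in ('time','tool_pos','tcp_rot','ft_force','finger_gap')})
for n in ('side','top'):
    im=ctrl.read_camera(n); cv2.imwrite(f'pics/{n}0.png',im[:,:,::-1]); i=ctrl.camera_info(n); print(n,i)
E
```

```text
pics
{'time': 0.0, 'tool_pos': array([0.25087202, 0.57164512, 0.23033522]), 'tcp_rot': array([-1.79876851e+02, -1.99338606e-02,  1.56291491e+02]), 'ft_force': array([ 0.20249744, -0.55096157, -0.09442771]), 'finger_gap': 0.08574159834381603}
side {'camera_matrix': array([[536.91199444,   0.        , 312.31271161],
       [  0.        , 536.91199444, 234.90783415],
       [  0.        ,   0.        ,   1.        ]]), 'rvec': array([ 2.20017759, -0.70639005,  0.29162541]), 'tvec': array([-0.46064571,  0.27506639,  0.64621875])}
top {'camera_matrix': array([[613.43424801,   0.        , 323.67573128],
       [  0.        , 613.43424801, 240.6526123 ],
       [  0.        ,   0.        ,   1.        ]]), 'rvec': array([ 2.1214653 , -2.11013453,  0.21206295]), 'tvec': array([-0.02373953,  0.55444838,  0.86299395])}
```

View pics/side0.png

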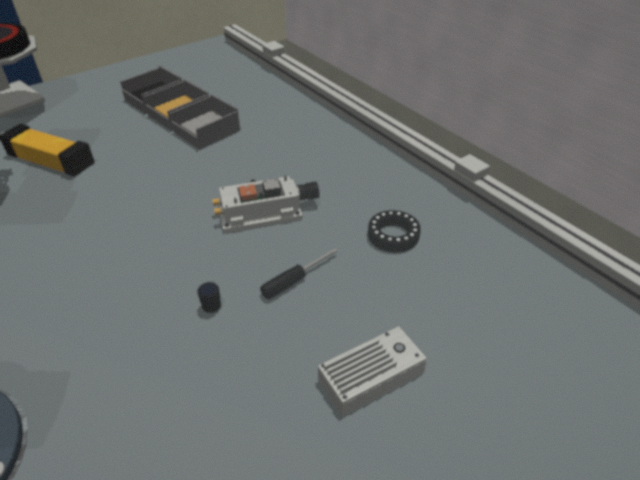

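View pics/top0.png

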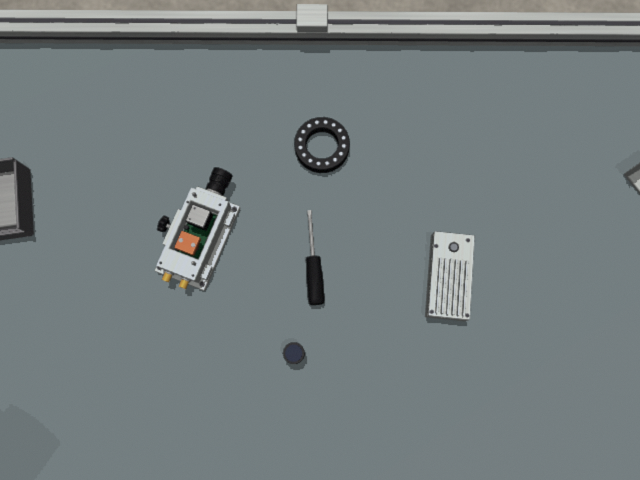

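The side picture shows the lower half at about (260,202) with its lens to the right and the cover at (372,370). The top picture shows the lower half at (200,235) with the lens at (220,180), the cover at (451,277) with its window at (454,247), the ring at (322,145), the driver at (315,280) and the spare lens at (294,352). Next I'll enlarge both parts.

```bash
cat > h.py <<'E'
import numpy as np, cv2
from bench import ctrl
def cam(n):
    i=ctrl.camera_info(n); R=cv2.Rodrigues(i['rvec'])[0]; return i['camera_matrix'],R,np.array(i['tvec']).ravel()
def ray(n,uv,z):
    K,R,t=cam(n); d=R.T@np.linalg.solve(K,[uv[0],uv[1],1.]); c=-R.T@t
    return c+d*(z-c[2])/d[2]
def proj(n,P):
    i=ctrl.camera_info(n); return cv2.projectPoints(np.atleast_2d(np.array(P,float)),i['rvec'],i['tvec'],i['camera_matrix'],None)[0][:,0]
def tri(uvs,uvt):
    A=[];b=[]
    M=[]
    for n,uv in (('side',uvs),('top',uvt)):
        K,R,t=cam(n); P=K@np.c_[R,t]
        M+= [uv[0]*P[2]-P[0],uv[1]*P[2]-P[1]]
    M=np.array(M); x=np.linalg.lstsq(M[:,:3],-M[:,3],rcond=None)[0]; return x
E
python3 - <<'E'
from h import *
t=cv2.imread('pics/top0.png'); s=cv2.imread('pics/side0.png')
def crop(im,x,y,w,h,k,o): cv2.imwrite(o,cv2.resize(im[y:y+h,x:x+w],None,fx=k,fy=k,interpolation=cv2.INTER_CUBIC))
crop(t,150,160,100,135,4,'pics/c1.png'); crop(t,415,220,70,110,5,'pics/c2.png')
for n in('top','side'): K,R,t_=cam(n); print(n,-R.T@t_)
for n,uv,z in (('lower',(198,233),.048),('cover',(451,277),.044),('ring',(322,145),.022),('lens',(294,352),.04),('drv',(315,280),.02),('left',(0,240),0),('right',(640,240),0),('bot',(320,480),0)): print(n,ray('top',uv,z).round(3))
# mask cover
g=cv2.cvtColor(t,cv2.COLOR_BGR2HSV); m=((g[...,2]>140)&(g[...,1]<40)).astype(np.uint8)
print(np.percentile(t[230:325,425:480].max(2),[5,50,90]), t[300,400],t[250,440])
for roi,nm in (((420,225,65,105),'cover'),((150,170,95,125),'lower')):
    x,y,w,h=roi; mm=np.zeros_like(m); mm[y:y+h,x:x+w]=m[y:y+h,x:x+w]
    cs,_=cv2.findContours(mm,cv2.RETR_EXTERNAL,2); c=max(cs,key=cv2.contourArea)
    r=cv2.minAreaRect(c); print(nm,r,cv2.boxPoints(r).round(1).tolist())
E
```

```text
top [ 0.37177709 -0.02173217  0.95605682]
side [ 0.21366295 -0.51989847  0.62410607]
lower [0.567 0.17  0.048]
cover [ 0.502 -0.212  0.044]
ring [ 0.718 -0.017  0.022]
lens [0.391 0.022 0.04 ]
drv [ 0.5   -0.008  0.02 ]
left [0.564 0.494 0.   ]
right [ 0.57  -0.524  0.   ]
bot [ 0.206 -0.017  0.   ]
[ 80. 165. 204.] [129 127 116] [203 205 198]
cover ((451.9404296875, 274.82177734375), (41.68778991699219, 85.11016845703125), 4.14462423324585) [[428.1000061035156, 315.79998779296875], [434.20001220703125, 230.89999389648438], [475.79998779296875, 233.89999389648438], [469.70001220703125, 318.79998779296875]]
lower ((190.15997314453125, 230.1693115234375), (46.61182403564453, 91.08268737792969), 23.428695678710938) [[150.6999969482422, 262.70001220703125], [186.89999389648438, 179.10000610351562], [229.6999969482422, 197.60000610351562], [193.39999389648438, 281.20001220703125]]
```

View pics/c1.png

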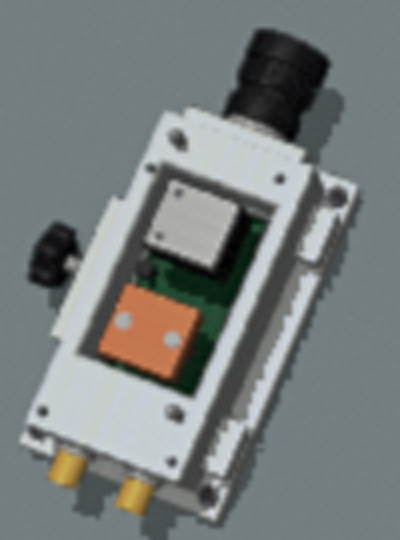

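View pics/c2.png

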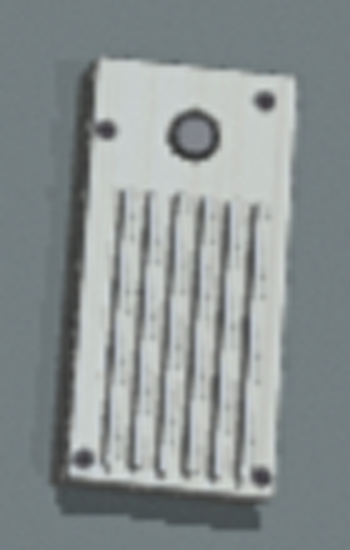

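```bash
python3 - <<'E'
from h import *
def avg(n,k=6): return np.mean([ctrl.read_camera(n).astype(float) for _ in range(k)],0)[:,:,::-1].astype(np.uint8)
t=avg('top');s=avg('side'); cv2.imwrite('pics/topA.png',t);cv2.imwrite('pics/sideA.png',s)
def crop(im,x,y,w,h,k,o): 
    c=cv2.resize(im[y:y+h,x:x+w],None,fx=k,fy=k,interpolation=cv2.INTER_CUBIC)
    for i in range(0,w,10): cv2.putText(c,str(x+i),(i*k,8),0,.3,(0,0,255));cv2.line(c,(i*k,10),(i*k,14),(0,0,255),1)
    for i in range(0,h,10): cv2.putText(c,str(y+i),(0,i*k+4),0,.3,(0,0,255))
    cv2.imwrite(o,c)
crop(t,160,180,75,60,10,'pics/d1.png');crop(t,150,228,75,60,10,'pics/d2.png');crop(s,210,170,110,65,7,'pics/d3.png');crop(s,310,320,120,95,6,'pics/d4.png')
E
```

```text
(no output)
```

View pics/d1.png

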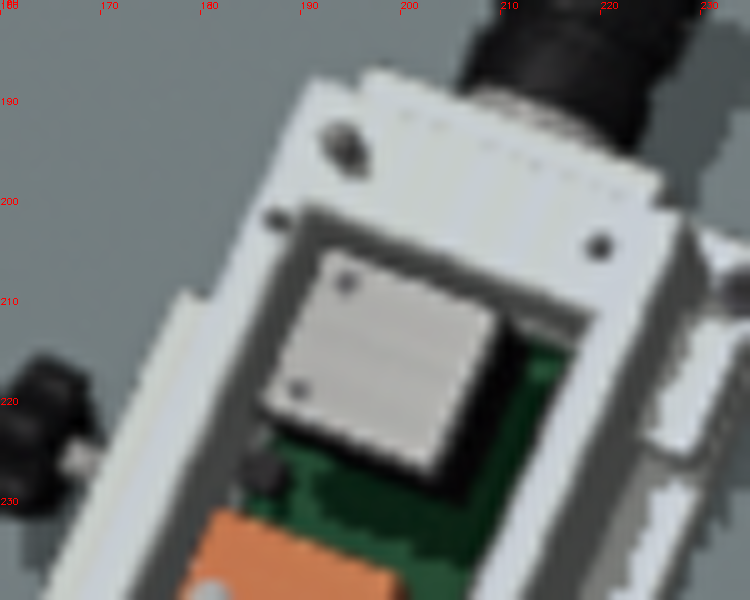

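View pics/d2.png

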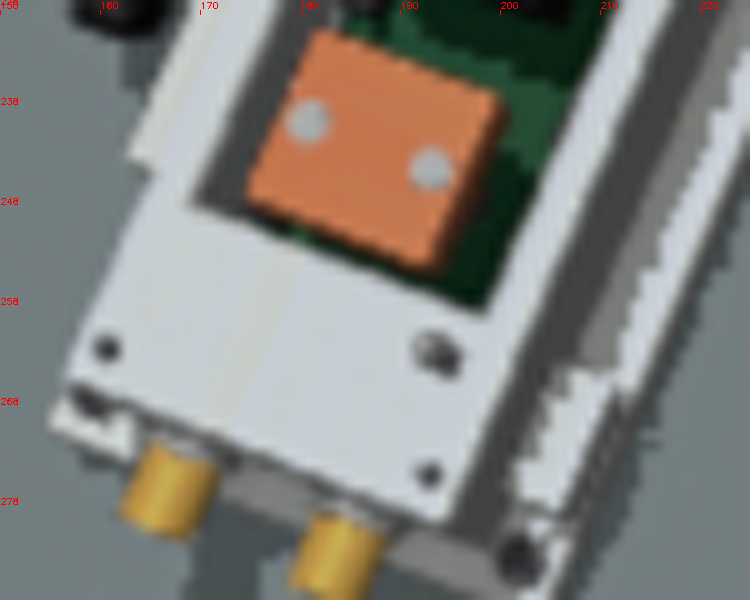

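View pics/d3.png

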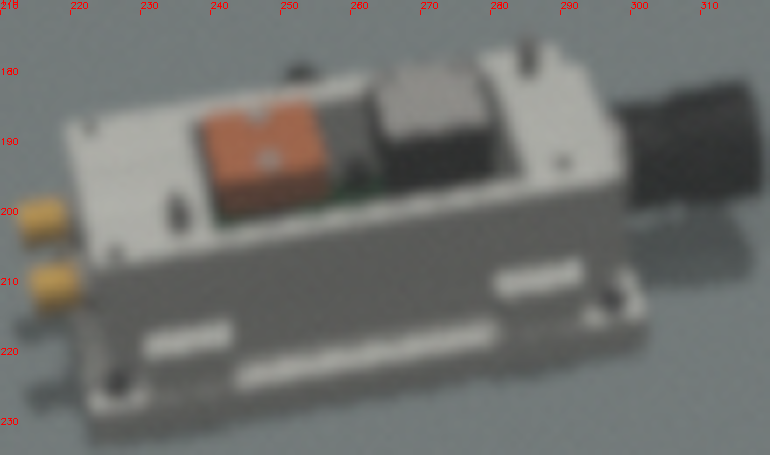

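View pics/d4.png

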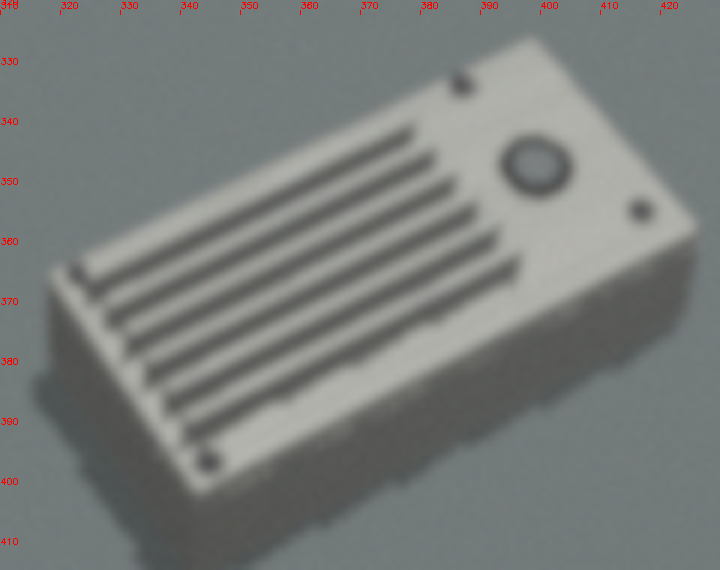

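The close-ups show the front dowel tip near (193.3,193.5) and the rear tip near (192.6,262) in the top view. In the side view their tips are at about (285.5,176.5) and (235.2,198). The fins and the cover corners are clear in both views.

```bash
python3 - <<'E'
from h import *
np.set_printoptions(precision=4,suppress=True)
L=np.array
# dowels
for f,r,n in (((193.3,193.5),(192.6,262),'top'),((285.3,176),(235,197.8),'side')):
    a=ray(n,f,.060);b=ray(n,r,.060); d=(a-b)[:2]; yaw=np.arctan2(*d[::-1])-np.arctan2(42,98)
    R=L([[np.cos(yaw),-np.sin(yaw)],[np.sin(yaw),np.cos(yaw)]])
    print(n,a,b,'dist',np.hypot(*d),'exp',np.hypot(98,42)/1e3,'yaw',np.degrees(yaw),'c',a[:2]-R@[.056,.021],b[:2]-R@[-.042,-.021])
print('tri',tri((285.3,176),(193.3,193.5)),tri((235,197.8),(192.6,262)))
# joint-face corners top: FR, RR, RL ; sides
def rep(n,z,pts):
    P={k:ray(n,v,z)[:2] for k,v in pts.items()}
    ks=list(P)
    for i in range(len(ks)):
        for j in range(i): 
            d=P[ks[j]]-P[ks[i]]; print('  ',ks[j],ks[i],(np.hypot(*d)*1e3).round(1),np.degrees(np.arctan2(d[1],d[0])).round(2))
    return P
print('lower top');P=rep('top',.048,dict(FL=(191.2,187.8),FR=(228.3,201.8),RR=(194.2,280),RL=(156.5,266.3)))
print(sum(P.values())/4)
print('cover top')
P=rep('top',.034,dict(FL=(434.4,232),FR=(473.6,235.4),RR=(469,319.4),RL=(429,315))); print(sum(P.values())/4)
P=rep('top',.044,dict(FL=(434.4,232),FR=(473.6,235.4),RR=(469,319.4),RL=(429,315))); print('44',sum(P.values())/4)
print('cover side')
P=rep('side',.034,dict(FL=(397.5,326),FR=(425.5,356.5),RR=(342.5,401.5),RL=(317.8,364.5))); print(sum(P.values())/4)
P=rep('side',.044,dict(FL=(397.5,326),FR=(425.5,356.5),RR=(342.5,401.5),RL=(317.8,364.5))); print('44',sum(P.values())/4)
for u,v in (((397.5,326),(434.4,232)),((425.5,356.5),(473.6,235.4)),((342.5,401.5),(469,319.4)),((317.8,364.5),(429,315))): print('tri',tri(u,v))
print('lowside',[ray('side',p,.048) for p in ((219.7,187.4),(223.6,207.9),(299.7,195.7))])
E
```

```text
top [0.6255 0.177  0.06  ] [0.5204 0.1731 0.06  ] dist 0.10514783626087741 exp 0.10662082348209471 yaw -21.034475870536347 c [0.5657 0.1775] [0.5672 0.1776]
side [0.6253 0.1722 0.06  ] [0.5198 0.1696 0.06  ] dist 0.10552501550723843 exp 0.10662082348209471 yaw -21.786777907069023 c [0.5655 0.1734] [0.5666 0.1735]
tri [0.6275 0.1777 0.0556] [0.5212 0.1737 0.0567]
lower top
   FL FR 61.9 69.23
   FL RR 143.2 4.56
   FR RR 129.4 -21.04
   FL RL 130.7 -20.63
   FR RL 144.5 -45.98
   RR RL 60.9 -109.52
[0.5662 0.1776]
cover top
   FL FR 60.3 85.22
   FL RR 141.7 19.64
   FR RR 129.0 -5.53
   FL RL 127.8 -5.37
   FR RL 141.8 -30.52
   RR RL 59.9 -95.97
[ 0.5071 -0.2149]
   FL FR 59.6 85.22
   FL RR 140.2 19.64
   FR RR 127.6 -5.53
   FL RL 126.4 -5.37
   FR RL 140.3 -30.52
   RR RL 59.3 -95.97
44 [ 0.5056 -0.2128]
cover side
   FL FR 59.8 85.75
   FL RR 141.8 19.99
   FR RR 129.3 -4.98
   FL RL 127.2 -5.97
   FR RL 142.2 -30.85
   RR RL 62.0 -96.24
[ 0.5076 -0.2155]
   FL FR 58.8 85.75
   FL RR 139.4 19.99
   FR RR 127.1 -4.98
   FL RL 125.0 -5.97
   FR RL 139.8 -30.85
   RR RL 61.0 -96.24
44 [ 0.5027 -0.2207]
tri [ 0.5739 -0.1912  0.0332]
tri [ 0.5688 -0.2513  0.0339]
tri [ 0.4406 -0.2392  0.0323]
tri [ 0.4465 -0.179   0.0349]
lowside [array([0.519 , 0.2282, 0.048 ]), array([0.4964, 0.1707, 0.048 ]), array([0.6217, 0.1209, 0.048 ])]
```

```bash
cat >> h.py <<'E'
from scipy.spatial.transform import Rotation as Ro
def to(x,y,z,yaw):
    s=ctrl.sense(); R=Ro.from_euler('xyz',s['tcp_rot'],degrees=True)
    T=Ro.from_euler('xyz',[180,0,yaw],degrees=True)
    d=R.inv().apply(np.array([x,y,z])-s['tool_pos']); a=(R.inv()*T).as_rotvec(degrees=True)
    print('t',s['time'],'pos',np.round(s['tool_pos'],4),'rot',np.round(s['tcp_rot'],2),'F',np.round(s['ft_force'],1),'gap',round(s['finger_gap'],4))
    print('txyz',d.round(4),'axyz',a.round(2))
E
python3 -c "
from h import *
to(.590,.1664,.11,159)"
```

```text
t 0.7 pos [0.2513 0.5723 0.2314] rot [179.99  -0.   156.29] F [-0.3 -0.1 -1.3] gap 0.0852
txyz [-0.4733 -0.2354  0.1213] axyz [ 0.01 -0.   -2.71]
```

```bash
R='{"tx":-0.473,"ty":-0.235,"tz":0.121,"az":-2.7}'; python3 -m pendant '[{"tx":-0.473,"ty":-0.235,"tz":0.121,"az":-2.7},{"tx":-0.473,"ty":-0.235,"tz":0.121,"az":-2.7},{"tx":-0.473,"ty":-0.235,"tz":0.121,"az":-2.7},{"tx":-0.473,"ty":-0.235,"tz":0.121,"az":-2.7},{"tx":-0.473,"ty":-0.235,"tz":0.121,"az":-2.7},{"tx":-0.473,"ty":-0.235,"tz":0.121,"az":-2.7},{"tx":-0.473,"ty":-0.235,"tz":0.121,"az":-2.7},{"tx":-0.473,"ty":-0.235,"tz":0.121,"az":-2.7}]' -1 40; python3 -c "
from h import *
to(.590,.1664,.11,159)"
```

```text
t 0.7 pos [0.2513 0.5723 0.2314] rot [179.99  -0.   156.29] F [-0.3 -0.1 -1.3] gap 0.0852
txyz [-0.4733 -0.2354  0.1213] axyz [ 0.01 -0.   -2.71]validation failed for argument at $[0]...
```

```bash
python3 -m pendant '[{"tx":-0.16,"ty":-0.08,"tz":0.04,"ax":0,"ay":0,"az":-2.7}]' -1 40; python3 -m pendant --help | head; python3 -c "
from h import *
to(.590,.1664,.11,159)"
```

```text
time: 0.78
tool_pos: [0.2749, 0.5463, 0.2241]
tcp_rot: [179.5, -0.1, 159.4]
ft_force: [1.3, 0.8, 0.4]
finger_gap: 0.0754
t 0.7833 pos [0.2749 0.5463 0.2241] rot [ 1.7952e+02 -7.0000e-02  1.5939e+02] F [1.3 0.8 0.4] gap 0.0754
txyz [-0.4288 -0.2456  0.1116] axyz [ 0.48 -0.07  0.39]invalid input: not JSON, or not a number
```

```bash
python3 -m pendant '[{"tx":-0.42,"ty":-0.24,"tz":0.11,"ax":0,"ay":0,"az":0},{"tx":-0.42,"ty":-0.24,"tz":0.11,"ax":0,"ay":0,"az":0},{"tx":-0.42,"ty":-0.24,"tz":0.11,"ax":0,"ay":0,"az":0},{"tx":-0.42,"ty":-0.24,"tz":0.11,"ax":0,"ay":0,"az":0},{"tx":-0.42,"ty":-0.24,"tz":0.11,"ax":0,"ay":0,"az":0},{"tx":-0.42,"ty":-0.24,"tz":0.11,"ax":0,"ay":0,"az":0},{"tx":-0.42,"ty":-0.24,"tz":0.11,"ax":0,"ay":0,"az":0},{"tx":-0.42,"ty":-0.24,"tz":0.11,"ax":0,"ay":0,"az":0}]' ; python3 -c "
from h import *
to(.590,.1664,.11,159)"
```

```text
time: 1.45
tool_pos: [0.4841, 0.2877, 0.1481]
tcp_rot: [180.0, 0.0, 159.0]
ft_force: [1.1, 0.7, -0.1]
finger_gap: 0.0003
t 1.45 pos [0.4841 0.2877 0.1481] rot [1.7997e+02 3.0000e-02 1.5899e+02] F [ 1.1  0.7 -0.1] gap 0.0003
txyz [-0.1423 -0.0753  0.0382] axyz [ 0.03  0.03 -0.01]
```

```bash
python3 -m pendant '[{"tx":-0.142,"ty":-0.075,"tz":0.038,"ax":0,"ay":0,"az":0},{"tx":-0.142,"ty":-0.075,"tz":0.038,"ax":0,"ay":0,"az":0},{"tx":-0.142,"ty":-0.075,"tz":0.038,"ax":0,"ay":0,"az":0},{"tx":-0.142,"ty":-0.075,"tz":0.038,"ax":0,"ay":0,"az":0},{"tx":-0.142,"ty":-0.075,"tz":0.038,"ax":0,"ay":0,"az":0}]' ; python3 -c "
from h import *
to(.590,.1664,.08,159)
for n in('top','side'): cv2.imwrite(f'pics/{n}1.png',ctrl.read_camera(n)[:,:,::-1])
t=cv2.imread('pics/top1.png');s=cv2.imread('pics/side1.png')
print(proj('top',[[.59,.1664,.11]]),proj('side',[[.59,.1664,.11]]))
a=cv2.resize(t[150:290,140:260],(480,560)); b=cv2.resize(s[110:250,200:320][:140],(480,560)); cv2.imwrite('pics/e1.png',np.hstack([a,b])[:,:800])
"
```

```text
time: 1.87
tool_pos: [0.5944, 0.1624, 0.1091]
tcp_rot: [-180.0, 0.3, 158.6]
ft_force: [0.2, 0.6, 0.3]
finger_gap: 0.0003
t 1.8667 pos [0.5944 0.1624 0.1091] rot [-180.      0.29  158.63] F [0.2 0.6 0.3] gap 0.0003
txyz [0.0057 0.0022 0.029 ] axyz [-0.    0.29 -0.37]
[[192.25550757 207.96428131]] [[268.35871266 160.77157638]]
```

View pics/e1.png

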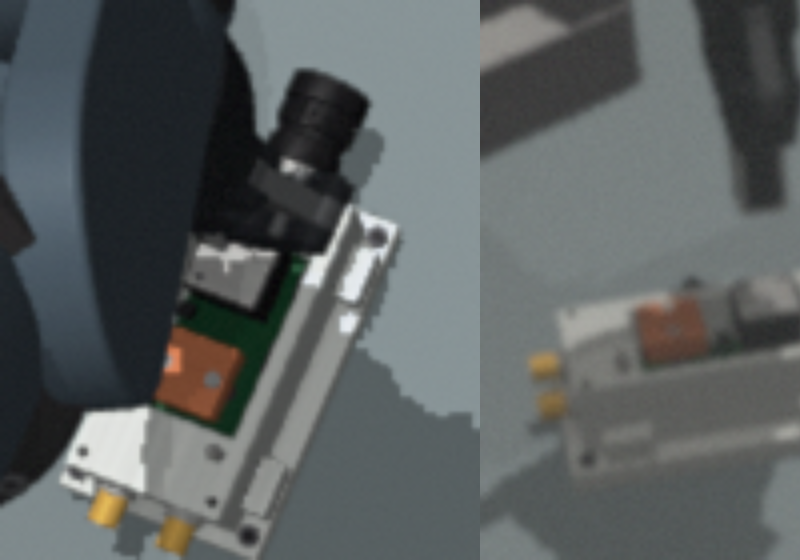

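The closed fingertip is at about (270,162) in the side view, where the calibration predicts (268,161). In the top view the arm partly hides the part. I'll correct the position and lower.

```bash
python3 -m pendant '[{"tx":0.0,"ty":0.0,"tz":0.02,"ax":0,"ay":0,"az":0},{"tx":0,"ty":0,"tz":0.03,"ax":0,"ay":0,"az":0},{"tx":0,"ty":0,"tz":0.03,"ax":0,"ay":0,"az":0},{"tx":0,"ty":0,"tz":0.03,"ax":0,"ay":0,"az":0}]' ; python3 -c "
from h import *
to(.590,.1664,.066,159)
for n in('top','side'): cv2.imwrite(f'pics/{n}2.png',ctrl.read_camera(n)[:,:,::-1])
s=cv2.imread('pics/side2.png')
cv2.imwrite('pics/e2.png',cv2.resize(s[130:240,210:330],None,fx=5,fy=5,interpolation=2))
"
```

```text
time: 2.3
tool_pos: [0.5871, 0.1693, 0.0799]
tcp_rot: [-179.9, -0.1, 159.1]
ft_force: [0.2, -0.2, -0.4]
finger_gap: 0.0003
t 2.3 pos [0.5871 0.1693 0.0799] rot [-1.7994e+02 -1.2000e-01  1.5909e+02] F [ 0.2 -0.2 -0.4] gap 0.0003
txyz [-0.0038 -0.0017  0.0139] axyz [-0.06 -0.12  0.09]
```

View pics/e2.png

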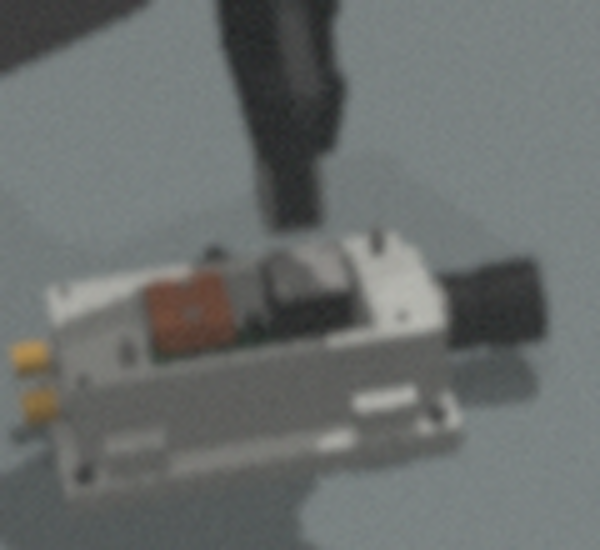

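```bash
python3 -m pendant '[{"tx":0.0,"ty":0.0,"tz":0.0,"ax":0,"ay":0,"az":0},{"tx":0,"ty":0,"tz":0.01,"ax":0,"ay":0,"az":0},{"tx":0,"ty":0,"tz":0.01,"ax":0,"ay":0,"az":0}]' ; python3 -c "
from h import *
to(.590,.1664,.066,159)
print(proj('side',[[.59,.1664,.061],[.59,.1664,.08],[.5871,.1693,.08]]), ray('side',(271.6,183),.0605), ray('top',(198.5,214.5),.0605))
"
```

```text
time: 2.65
tool_pos: [0.5879, 0.1684, 0.0694]
tcp_rot: [-180.0, -0.1, 159.0]
ft_force: [-1.1, -0.3, -0.2]
finger_gap: 0.0002
t 2.65 pos [0.5879 0.1684 0.0694] rot [-1.7996e+02 -7.0000e-02  1.5900e+02] F [-1.1 -0.3 -0.2] gap 0.0002
txyz [-0.0027 -0.0011  0.0034] axyz [-0.04 -0.07  0.  ]
[[270.41220294 183.89615758]
 [269.63267625 175.11782131]
 [267.36446866 174.92445326]] [0.59347446 0.16805365 0.0605    ] [0.59268909 0.16753753 0.0605    ]
```

```bash
python3 -m pendant '[{"tx":-0.004,"ty":0.001,"tz":0.0,"ax":0,"ay":0,"az":0},{"tx":-0.004,"ty":0.001,"tz":0.004,"ax":0,"ay":0,"az":0},{"tx":-0.004,"ty":0.001,"tz":0.006,"ax":0,"ay":0,"az":0},{"tx":-0.004,"ty":0.001,"tz":0.008,"ax":0,"ay":0,"az":0},{"tx":-0.004,"ty":0.001,"tz":0.009,"ax":0,"ay":0,"az":0},{"tx":-0.004,"ty":0.001,"tz":0.009,"ax":0,"ay":0,"az":0}]'
python3 -m pendant '[{"tx":0,"ty":0,"tz":0.002,"ax":0,"ay":0,"az":0},{"tx":0,"ty":0,"tz":0.003,"ax":0,"ay":0,"az":0},{"tx":0,"ty":0,"tz":0.003,"ax":0,"ay":0,"az":0}]'
```

```text
time: 3.15
tool_pos: [0.5925, 0.1678, 0.0611]
tcp_rot: [-180.0, -0.0, 159.0]
ft_force: [-0.3, -0.1, -0.5]
finger_gap: 0.0001
time: 3.4
tool_pos: [0.5927, 0.1678, 0.0586]
tcp_rot: [180.0, 0.0, 159.0]
ft_force: [-1.2, -0.6, 2.5]
finger_gap: 0.0002
```

```bash
python3 -m pendant '[{"tx":0,"ty":0,"tz":0.001,"ax":0,"ay":0,"az":0},{"tx":0,"ty":0,"tz":0.002,"ax":0,"ay":0,"az":0},{"tx":0,"ty":0,"tz":0.002,"ax":0,"ay":0,"az":0}]'
python3 -m pendant '[{"tx":0,"ty":0,"tz":0.001,"ax":0,"ay":0,"az":0},{"tx":0,"ty":0,"tz":0.002,"ax":0,"ay":0,"az":0},{"tx":0,"ty":0,"tz":0.002,"ax":0,"ay":0,"az":0}]'
```

```text
time: 3.65
tool_pos: [0.5927, 0.1678, 0.0564]
tcp_rot: [180.0, 0.0, 159.0]
ft_force: [-1.8, -0.1, 4.7]
finger_gap: -0.0002
time: 3.9
tool_pos: [0.5928, 0.1678, 0.056]
tcp_rot: [180.0, 0.0, 159.0]
ft_force: [-3.3, -0.3, 13.6]
finger_gap: 0.0001
```

```bash
python3 -m pendant '[{"tx":0,"ty":0,"tz":0.001,"ax":0,"ay":0,"az":0},{"tx":0,"ty":0,"tz":0.002,"ax":0,"ay":0,"az":0},{"tx":0,"ty":0,"tz":0.002,"ax":0,"ay":0,"az":0},{"tx":0,"ty":0,"tz":0.002,"ax":0,"ay":0,"az":0},{"tx":0,"ty":0,"tz":0.002,"ax":0,"ay":0,"az":0}]'
python3 -m pendant '[{"tx":0,"ty":0,"tz":-0.03,"ax":0,"ay":0,"az":0},{"tx":0,"ty":0,"tz":-0.07,"ax":0,"ay":0,"az":0},{"tx":0,"ty":0,"tz":-0.11,"ax":0,"ay":0,"az":0}]' 1
python3 -c "
from h import *
to(.507,-.215,.14,174.5)"
```

```text
time: 4.32
tool_pos: [0.5928, 0.1678, 0.0559]
tcp_rot: [180.0, 0.1, 159.0]
ft_force: [-6.6, -1.8, 25.5]
finger_gap: 0.0001
time: 4.57
tool_pos: [0.5915, 0.1677, 0.1619]
tcp_rot: [-179.9, -0.2, 159.0]
ft_force: [1.3, -0.2, 0.3]
finger_gap: 0.0359
t 4.5667 pos [0.5915 0.1677 0.1619] rot [-179.92   -0.19  158.98] F [ 1.3 -0.2  0.3] gap 0.0359
txyz [-0.0584 -0.3876  0.0222] axyz [ -0.06  -0.2  -15.52]
```

```bash
python3 -m pendant '[{"tx":-0.058,"ty":-0.388,"tz":0.022,"ax":0,"ay":0,"az":-15.5},{"tx":-0.058,"ty":-0.388,"tz":0.022,"ax":0,"ay":0,"az":-15.5},{"tx":-0.058,"ty":-0.388,"tz":0.022,"ax":0,"ay":0,"az":-15.5},{"tx":-0.058,"ty":-0.388,"tz":0.022,"ax":0,"ay":0,"az":-15.5},{"tx":-0.058,"ty":-0.388,"tz":0.022,"ax":0,"ay":0,"az":-15.5},{"tx":-0.058,"ty":-0.388,"tz":0.022,"ax":0,"ay":0,"az":-15.5},{"tx":-0.058,"ty":-0.388,"tz":0.022,"ax":0,"ay":0,"az":-15.5},{"tx":-0.058,"ty":-0.388,"tz":0.022,"ax":0,"ay":0,"az":-15.5}]'
python3 -c "
from h import *
to(.507,-.215,.14,174.5)"
```

```text
time: 5.23
tool_pos: [0.5209, -0.1546, 0.1433]
tcp_rot: [180.0, -0.0, 174.5]
ft_force: [0.8, -0.5, 0.5]
finger_gap: 0.0854
t 5.2333 pos [ 0.5209 -0.1546  0.1433] rot [179.99  -0.   174.49] F [ 0.8 -0.5  0.5] gap 0.0854
txyz [ 0.008  -0.0615  0.0033] axyz [ 0.01 -0.   -0.01]
```

```bash
python3 -m pendant '[{"tx":0.008,"ty":-0.0615,"tz":0.003,"ax":0,"ay":0,"az":0},{"tx":0.008,"ty":-0.0615,"tz":0.003,"ax":0,"ay":0,"az":0},{"tx":0.008,"ty":-0.0615,"tz":0.003,"ax":0,"ay":0,"az":0},{"tx":0.008,"ty":-0.0615,"tz":0.003,"ax":0,"ay":0,"az":0},{"tx":0.008,"ty":-0.0615,"tz":0.003,"ax":0,"ay":0,"az":0},{"tx":0.008,"ty":-0.0615,"tz":0.003,"ax":0,"ay":0,"az":0}]'
python3 -m pendant '[{"tx":0,"ty":0,"tz":0.04,"ax":0,"ay":0,"az":0},{"tx":0,"ty":0,"tz":0.08,"ax":0,"ay":0,"az":0},{"tx":0,"ty":0,"tz":0.08,"ax":0,"ay":0,"az":0},{"tx":0,"ty":0,"tz":0.08,"ax":0,"ay":0,"az":0},{"tx":0,"ty":0,"tz":0.08,"ax":0,"ay":0,"az":0}]'
python3 -c "
from h import *
to(.507,-.215,.002,174.5)
for n in('top','side'): cv2.imwrite(f'pics/{n}3.png',ctrl.read_camera(n)[:,:,::-1])
s=cv2.imread('pics/side3.png');t=cv2.imread('pics/top3.png')
cv2.imwrite('pics/e3.png',np.hstack([cv2.resize(s[260:420,290:450],(400,400),interpolation=2),cv2.resize(t[210:340,390:520],(400,400),interpolation=2)]))
"
```

```text
time: 5.73
tool_pos: [0.5077, -0.2117, 0.1406]
tcp_rot: [180.0, -0.0, 174.6]
ft_force: [-0.2, 1.0, 0.5]
finger_gap: 0.0852
time: 6.15
tool_pos: [0.5086, -0.2127, 0.0621]
tcp_rot: [-180.0, 0.1, 174.6]
ft_force: [0.8, -0.4, 0.4]
finger_gap: 0.0855
t 6.15 pos [ 0.5086 -0.2127  0.0621] rot [-1.7996e+02  8.0000e-02  1.7458e+02] F [ 0.8 -0.4  0.4] gap 0.0855
txyz [ 0.0015 -0.0024  0.0601] axyz [-0.04  0.08  0.08]
```

View pics/e3.png

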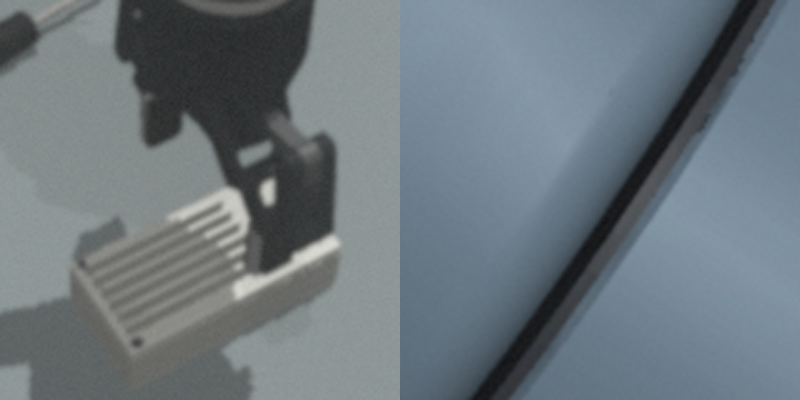

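The side view shows the open gripper astride the cover, which agrees with the measured pose. In the top view the arm covers it. Next I descend.

```bash
python3 -m pendant '[{"tx":0.0015,"ty":-0.0022,"tz":0.005,"ax":0,"ay":0,"az":0},{"tx":0.0015,"ty":-0.0022,"tz":0.02,"ax":0,"ay":0,"az":0},{"tx":0.0015,"ty":-0.0022,"tz":0.035,"ax":0,"ay":0,"az":0},{"tx":0.0015,"ty":-0.0022,"tz":0.035,"ax":0,"ay":0,"az":0}]'
python3 -m pendant '[{"tx":0,"ty":0,"tz":0.01,"ax":0,"ay":0,"az":0},{"tx":0,"ty":0,"tz":0.02,"ax":0,"ay":0,"az":0},{"tx":0,"ty":0,"tz":0.024,"ax":0,"ay":0,"az":0},{"tx":0,"ty":0,"tz":0.024,"ax":0,"ay":0,"az":0},{"tx":0,"ty":0,"tz":0.024,"ax":0,"ay":0,"az":0}]'
python3 -c "
from h import *
to(.507,-.215,.002,174.5)
for n in('top','side'): cv2.imwrite(f'pics/{n}4.png',ctrl.read_camera(n)[:,:,::-1])
s=cv2.imread('pics/side4.png')
cv2.imwrite('pics/e4.png',cv2.resize(s[280:440,280:460],(720,600),interpolation=2))
"
```

```text
time: 6.58
tool_pos: [0.5055, -0.2153, 0.0257]
tcp_rot: [180.0, -0.0, 174.5]
ft_force: [-0.3, -0.3, 0.6]
finger_gap: 0.0853
time: 7.0
tool_pos: [0.5059, -0.2153, 0.0018]
tcp_rot: [180.0, -0.0, 174.5]
ft_force: [0.2, -0.4, 0.6]
finger_gap: 0.0853
t 7.0 pos [ 0.5059 -0.2153  0.0018] rot [ 1.7999e+02 -2.0000e-02  1.7449e+02] F [ 0.2 -0.4  0.6] gap 0.0853
txyz [-0.001   0.0004 -0.0002] axyz [ 0.01 -0.02 -0.01]
```

View pics/e4.png

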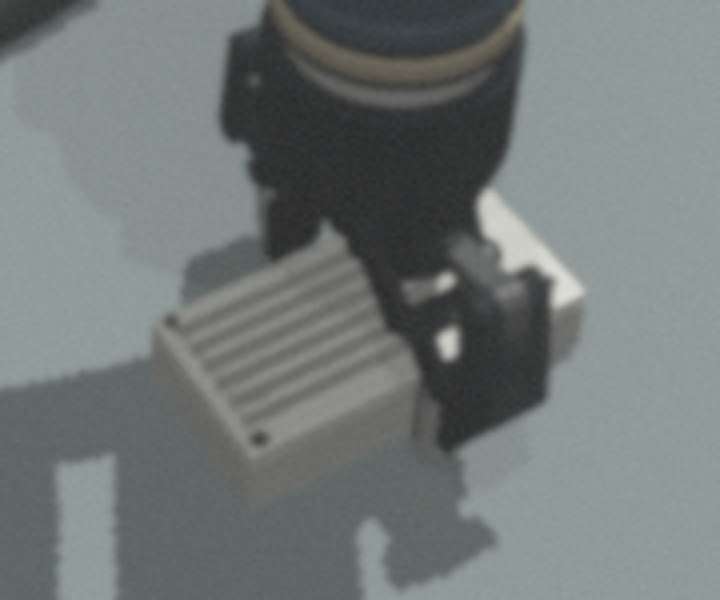

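The side view shows the finger down beside the cover wall with the cover undisturbed, so I'll close.

```bash
python3 -m pendant '[{"tx":-0.001,"ty":0,"tz":0,"ax":0,"ay":0,"az":0},{"tx":-0.001,"ty":0,"tz":0,"ax":0,"ay":0,"az":0},{"tx":-0.001,"ty":0,"tz":0,"ax":0,"ay":0,"az":0},{"tx":-0.001,"ty":0,"tz":0,"ax":0,"ay":0,"az":0},{"tx":-0.001,"ty":0,"tz":0,"ax":0,"ay":0,"az":0},{"tx":-0.001,"ty":0,"tz":0,"ax":0,"ay":0,"az":0}]' -1 80
python3 -m pendant '[{"tx":0,"ty":0,"tz":-0.01,"ax":0,"ay":0,"az":0},{"tx":0,"ty":0,"tz":-0.04,"ax":0,"ay":0,"az":0},{"tx":0,"ty":0,"tz":-0.08,"ax":0,"ay":0,"az":0},{"tx":0,"ty":0,"tz":-0.12,"ax":0,"ay":0,"az":0},{"tx":0,"ty":0,"tz":-0.12,"ax":0,"ay":0,"az":0},{"tx":0,"ty":0,"tz":-0.12,"ax":0,"ay":0,"az":0}]'
python3 -c "
from h import *
for n in('top','side'): cv2.imwrite(f'pics/{n}5.png',ctrl.read_camera(n)[:,:,::-1])
to(.5664,.1765,.122,159)
"
```

```text
time: 7.6
tool_pos: [0.5076, -0.2157, 0.0026]
tcp_rot: [-180.0, 0.1, 174.5]
ft_force: [0.1, 0.5, 6.4]
finger_gap: 0.0608
time: 8.1
tool_pos: [0.508, -0.216, 0.1242]
tcp_rot: [-179.9, 0.3, 174.5]
ft_force: [-0.7, 0.3, -4.1]
finger_gap: 0.0608
t 8.2 pos [ 0.5057 -0.2145  0.121 ] rot [ 1.7992e+02 -1.5000e-01  1.7449e+02] F [-0.8  0.3 -4.4] gap 0.0609
txyz [-0.0229  0.395  -0.0005] axyz [ 0.06 -0.16 15.49]
```

View pics/side5.png

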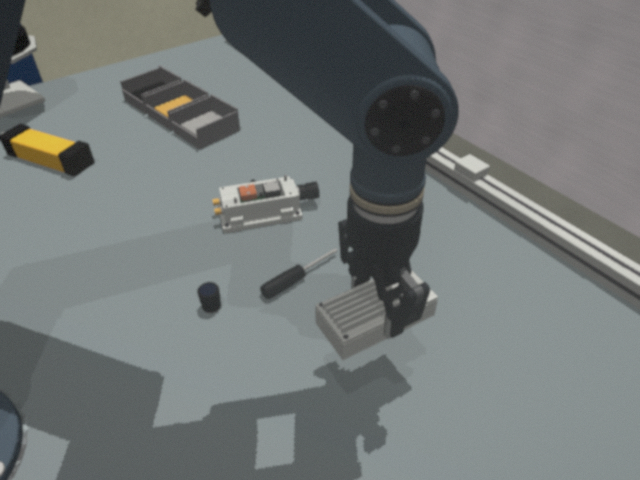

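View pics/top5.png

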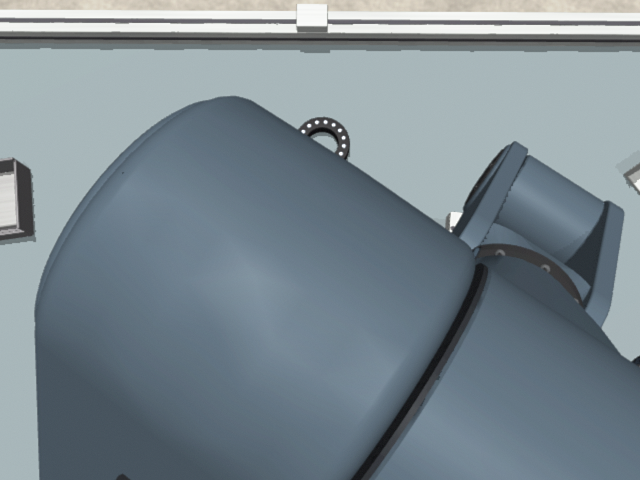

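The cover is lifted (about 4 N) and level, seen at (375,310) in the side view. The arm blocks the top view, so I'll rely on the side view for placing. Now I carry it over.

```bash
python3 -m pendant '[{"tx":-0.023,"ty":0.395,"tz":0,"ax":0,"ay":0,"az":15.5},{"tx":-0.023,"ty":0.395,"tz":0,"ax":0,"ay":0,"az":15.5},{"tx":-0.023,"ty":0.395,"tz":0,"ax":0,"ay":0,"az":15.5},{"tx":-0.023,"ty":0.395,"tz":0,"ax":0,"ay":0,"az":15.5},{"tx":-0.023,"ty":0.395,"tz":0,"ax":0,"ay":0,"az":15.5},{"tx":-0.023,"ty":0.395,"tz":0,"ax":0,"ay":0,"az":15.5},{"tx":-0.023,"ty":0.395,"tz":0,"ax":0,"ay":0,"az":15.5}]'
python3 -c "
from h import *
to(.5664,.1765,.122,159)
"
```

```text
time: 8.78
tool_pos: [0.5488, 0.0689, 0.1192]
tcp_rot: [-179.9, -0.3, 159.0]
ft_force: [1.6, -0.3, -4.3]
finger_gap: 0.0605
t 8.7833 pos [0.5488 0.0689 0.1192] rot [-179.89   -0.34  158.98] F [ 1.6 -0.3 -4.3] gap 0.0605
txyz [ 0.0222  0.1068 -0.0028] axyz [-0.11 -0.34 -0.02]
```

```bash
python3 -m pendant '[{"tx":0.022,"ty":0.107,"tz":-0.003,"ax":0,"ay":0,"az":0},{"tx":0.022,"ty":0.107,"tz":-0.003,"ax":0,"ay":0,"az":0},{"tx":0.022,"ty":0.107,"tz":-0.003,"ax":0,"ay":0,"az":0},{"tx":0.022,"ty":0.107,"tz":-0.003,"ax":0,"ay":0,"az":0},{"tx":0.022,"ty":0.107,"tz":0.01,"ax":0,"ay":0,"az":0},{"tx":0.022,"ty":0.107,"tz":0.02,"ax":0,"ay":0,"az":0},{"tx":0.022,"ty":0.107,"tz":0.02,"ax":0,"ay":0,"az":0},{"tx":0.022,"ty":0.107,"tz":0.02,"ax":0,"ay":0,"az":0}]'
python3 -c "
from h import *
to(.5664,.1765,.087,159)
for n in('top','side'): cv2.imwrite(f'pics/{n}6.png',ctrl.read_camera(n)[:,:,::-1])
s=cv2.imread('pics/side6.png')
cv2.imwrite('pics/e6.png',cv2.resize(s[120:240,200:350],(750,600),interpolation=2))
"
```

```text
time: 9.45
tool_pos: [0.5669, 0.1736, 0.0996]
tcp_rot: [-179.8, -0.3, 158.9]
ft_force: [0.7, -0.4, -4.1]
finger_gap: 0.0604
t 9.45 pos [0.5669 0.1736 0.0996] rot [-179.84   -0.29  158.93] F [ 0.7 -0.4 -4.1] gap 0.0604
txyz [0.0014 0.0026 0.0126] axyz [-0.16 -0.29 -0.07]
```

View pics/e6.png

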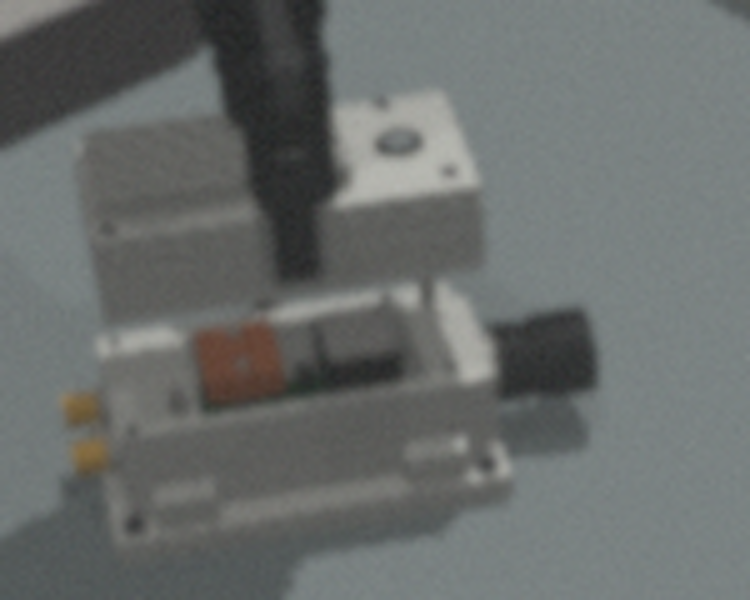

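View pics/top6.png

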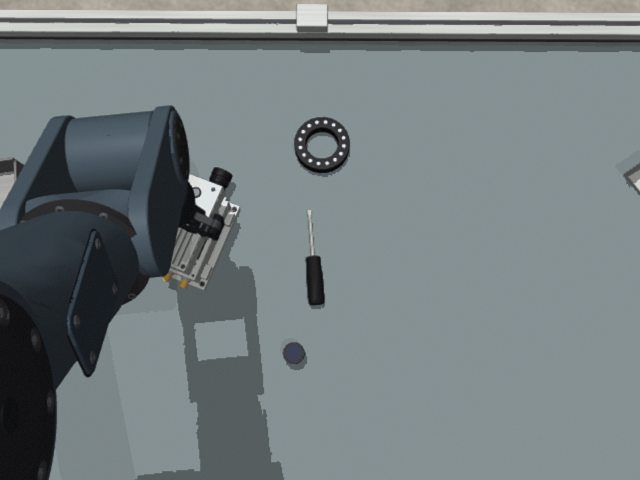

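The side view shows the cover at underside level, about (290,290) in the crop, above the lower half with both parts visible. The front right part of the cover shows in the top view too. I'll lower to just above the dowel tips, let it settle and measure the offset.

```bash
python3 -m pendant '[{"tx":0,"ty":0,"tz":0.01,"ax":0,"ay":0,"az":0},{"tx":0,"ty":0,"tz":0.02,"ax":0,"ay":0,"az":0},{"tx":0,"ty":0,"tz":0.03,"ax":0,"ay":0,"az":0},{"tx":0,"ty":0,"tz":0.03,"ax":0,"ay":0,"az":0},{"tx":0,"ty":0,"tz":0.03,"ax":0,"ay":0,"az":0},{"tx":0,"ty":0,"tz":0.03,"ax":0,"ay":0,"az":0}]'
python3 - <<'E'
from h import *
to(.5664,.1765,.087,159)
def avg(n,k=6): return np.mean([ctrl.read_camera(n).astype(float) for _ in range(k)],0)[:,:,::-1].astype(np.uint8)
t=avg('top');s=avg('side'); cv2.imwrite('pics/topB.png',t);cv2.imwrite('pics/sideB.png',s)
to(.5664,.1765,.087,159)
def crop(im,x,y,w,h,k,o): 
    c=cv2.resize(im[y:y+h,x:x+w],None,fx=k,fy=k,interpolation=cv2.INTER_CUBIC)
    c=cv2.convertScaleAbs(c,alpha=1.2)
    for i in range(0,w,10): cv2.putText(c,str(x+i),(i*k,8),0,.3,(0,0,255));cv2.line(c,(i*k,10),(i*k,14),(0,0,255),1)
    for i in range(0,h,10): cv2.putText(c,str(y+i),(0,i*k+4),0,.3,(0,0,255))
    cv2.imwrite(o,c)
crop(s,210,140,105,85,7,'pics/f1.png');crop(t,155,165,95,72,8,'pics/f2.png'); crop(t,155,225,95,72,8,'pics/f3.png')
E
```

```text
time: 10.05
tool_pos: [0.5688, 0.1746, 0.0717]
tcp_rot: [-180.0, -0.0, 159.0]
ft_force: [0.6, 0.3, -3.6]
finger_gap: 0.0609
t 10.05 pos [0.5688 0.1746 0.0717] rot [-1.7999e+02 -1.0000e-02  1.5899e+02] F [ 0.6  0.3 -3.6] gap 0.0609
txyz [ 0.0029  0.0009 -0.0153] axyz [-0.01 -0.01 -0.01]
t 10.65 pos [0.5688 0.1746 0.072 ] rot [1.8000e+02 1.0000e-02 1.5899e+02] F [-0.2  0.9 -3.1] gap 0.0607
txyz [ 0.0029  0.0009 -0.015 ] axyz [ 0.    0.01 -0.01]
```

View pics/f1.png

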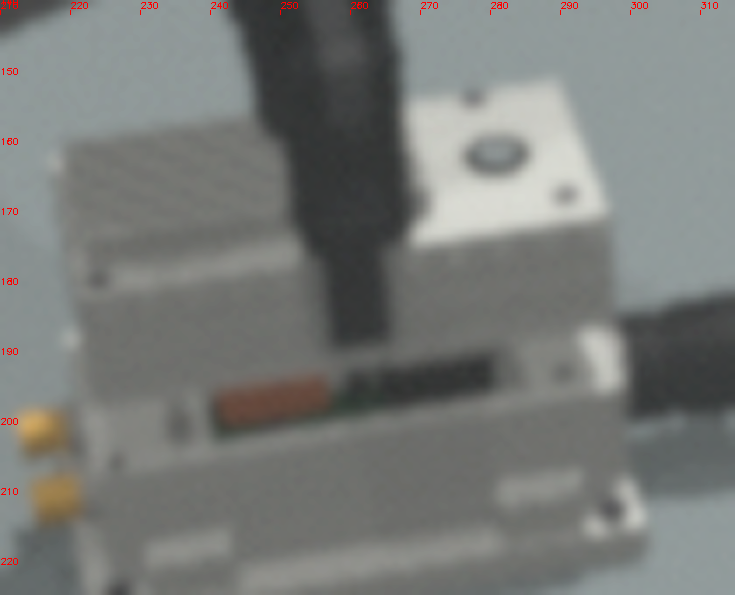

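View pics/f2.png

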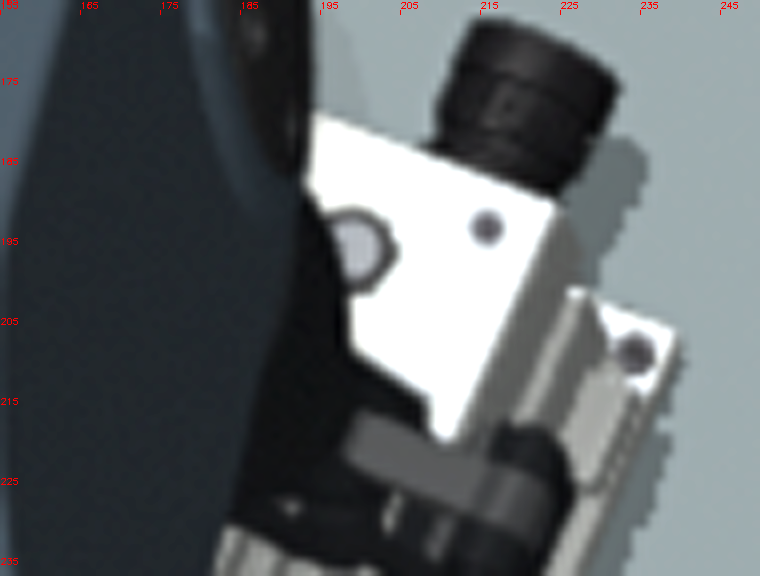

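View pics/f3.png

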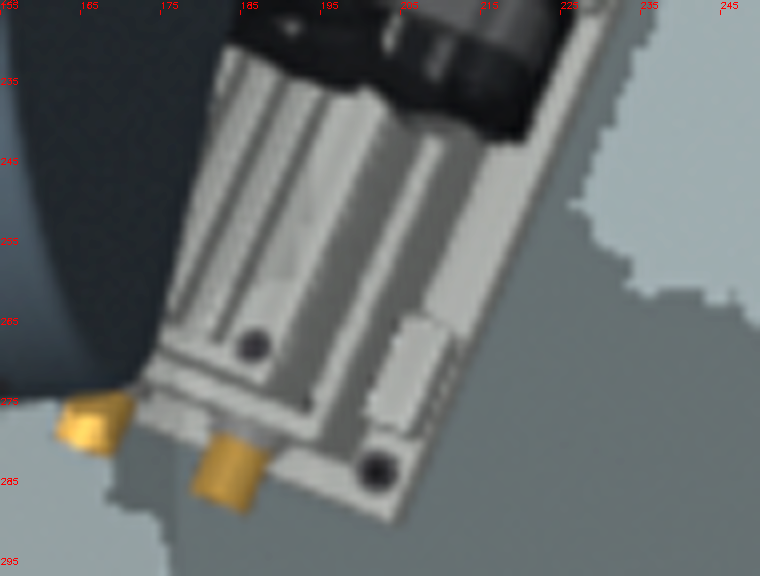

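```bash
python3 - <<'E'
from h import *
np.set_printoptions(precision=4,suppress=True)
def cc(n,fr,rr,z):
    a=ray(n,fr,z)[:2];b=ray(n,rr,z)[:2];d=a-b;yaw=np.arctan2(d[1],d[0]);u=d/np.hypot(*d);l=np.array([-u[1],u[0]])
    return (a+b)/2+.031*l,np.degrees(yaw),np.hypot(*d)
print('cover top',*cc('top',(224.6,190.6),(188.5,272.9),.1037))
print('lower top',*cc('top',(228.3,201.8),(194.2,280),.048))
print('cover side shoulder',*cc('side',(297.1,170.4),(220.3,182.1),.1037))
print('cover side bottom',*cc('side',(298.3,188.6),(222.1,197.1),.0697))
print('lower side',*cc('side',(299.7,195.5),(223.6,207.9),.048))
# project expectation at TCP pose
def box(c,yaw,z):
    y=np.radians(yaw);u=np.array([np.cos(y),np.sin(y)]);l=np.array([-u[1],u[0]])
    return [np.r_[np.array(c)+sx*.065*u+sy*.031*l,z] for sx,sy in((1,1),(1,-1),(-1,-1),(-1,1))]
for z in(.1037,.0697): print('pred side',proj('side',box((.5688,.1746),-21,z)).round(1).tolist())
print('pred top',proj('top',box((.5688,.1746),-21,.1037)).round(1).tolist())
E
```

```text
cover top [0.5688 0.1744] -21.029420920946315 0.12860972165816842
lower top [0.5668 0.1777] -21.0443289564169 0.12941183491090444
cover side shoulder [0.5693 0.1732] -21.68013490096635 0.13044914882092262
cover side bottom [0.5703 0.1717] -25.99937739709536 0.1313666706911417
lower side [0.5706 0.1749] -21.428124347372616 0.13498994141912596
pred side [[288.7, 150.8], [296.4, 169.9], [220.1, 182.0], [215.9, 161.9]]
pred side [[289.6, 166.7], [297.2, 186.1], [222.8, 198.3], [218.6, 177.9]]
pred top [[185.3, 175.2], [224.6, 190.1], [188.2, 273.4], [147.9, 257.5]]
```

```bash
python3 - <<'E'
from h import *
def pts(c,yaw):
    y=np.radians(yaw);u=np.array([np.cos(y),np.sin(y)]);l=np.array([-u[1],u[0]])
    f=lambda a,b,z: np.r_[np.array(c)+a*u+b*l,z]
    return [f(sx*.065,sy*.031,.048) for sx,sy in((1,1),(1,-1),(-1,-1),(-1,1))],[f(.056,.021,.06),f(.056,.021,.048)],[f(-.042,-.021,.06),f(-.042,-.021,.048)],[f(-.017+a*.014,b*.015,.056) for a,b in((1,1),(1,-1),(-1,-1),(-1,1))]
out=[]
for n,x,y,w,h,k in(('top',150,178,95,110,5),('side',212,165,95,60,8)):
    im=cv2.imread(f'pics/{n}A.png'); c=cv2.resize(im[y:y+h,x:x+w],None,fx=k,fy=k,interpolation=2)
    for g,col in zip(pts((.5667,.1776),-21.05),((0,0,255),(255,0,255),(255,0,255),(255,255,0))):
        q=((proj(n,g)-[x,y]+.5)*k).round().astype(int); cv2.polylines(c,[q.reshape(-1,1,2)],True,col,1)
    cv2.imwrite(f'pics/g_{n}.png',c)
E
```

```text
(no output)
```

View pics/g_top.png

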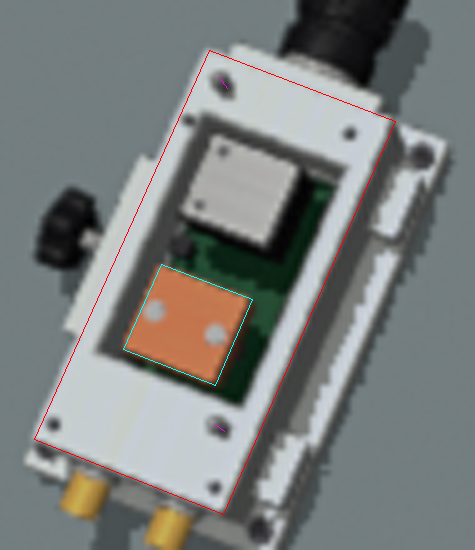

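View pics/g_side.png

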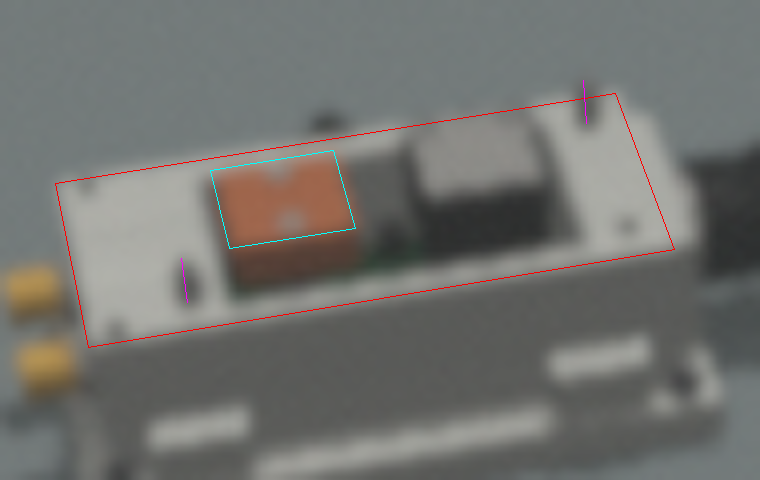

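In the top overlay the predicted outline, dowels and spreader coincide with the image. In the side overlay everything sits about 0.7 px right and down, the same bias the hovering cover shows. So the lower half is at (0.5667,0.1777), yaw −21.05°, and the cover must move about +3.1 mm in tool x and +2.1 mm in tool y.

```bash
python3 -m pendant '[{"tx":0.0031,"ty":0.0021,"tz":0,"ax":0,"ay":0,"az":0},{"tx":0.0031,"ty":0.0021,"tz":0,"ax":0,"ay":0,"az":0},{"tx":0.0031,"ty":0.0021,"tz":0.003,"ax":0,"ay":0,"az":0},{"tx":0.0031,"ty":0.0021,"tz":0.006,"ax":0,"ay":0,"az":0},{"tx":0.0031,"ty":0.0021,"tz":0.009,"ax":0,"ay":0,"az":0},{"tx":0.0031,"ty":0.0021,"tz":0.01,"ax":0,"ay":0,"az":0},{"tx":0.0031,"ty":0.0021,"tz":0.01,"ax":0,"ay":0,"az":0}]'
python3 -m pendant '[{"tx":0,"ty":0,"tz":0.001,"ax":0,"ay":0,"az":0},{"tx":0,"ty":0,"tz":0.002,"ax":0,"ay":0,"az":0},{"tx":0,"ty":0,"tz":0.003,"ax":0,"ay":0,"az":0},{"tx":0,"ty":0,"tz":0.003,"ax":0,"ay":0,"az":0}]'
```

```text
time: 11.23
tool_pos: [0.5663, 0.1775, 0.0613]
tcp_rot: [-180.0, -0.1, 159.0]
ft_force: [0.4, 0.4, -3.6]
finger_gap: 0.0605
time: 11.57
tool_pos: [0.5665, 0.1776, 0.0587]
tcp_rot: [-180.0, -0.0, 159.0]
ft_force: [0.4, -0.3, -3.4]
finger_gap: 0.0607
```

```bash
python3 -m pendant '[{"tx":0,"ty":0,"tz":0.001,"ax":0,"ay":0,"az":0},{"tx":0,"ty":0,"tz":0.002,"ax":0,"ay":0,"az":0},{"tx":0,"ty":0,"tz":0.003,"ax":0,"ay":0,"az":0},{"tx":0,"ty":0,"tz":0.003,"ax":0,"ay":0,"az":0}]'
python3 -m pendant '[{"tx":0,"ty":0,"tz":0.001,"ax":0,"ay":0,"az":0},{"tx":0,"ty":0,"tz":0.002,"ax":0,"ay":0,"az":0},{"tx":0,"ty":0,"tz":0.003,"ax":0,"ay":0,"az":0},{"tx":0,"ty":0,"tz":0.003,"ax":0,"ay":0,"az":0}]' - 110
```

```text
time: 11.9
tool_pos: [0.5665, 0.1776, 0.0557]
tcp_rot: [-180.0, -0.0, 159.0]
ft_force: [0.5, 0.3, -4.3]
finger_gap: 0.0607
time: 12.23
tool_pos: [0.5667, 0.1777, 0.0534]
tcp_rot: [180.0, 0.0, 159.0]
ft_force: [-1.7, -0.6, 2.6]
finger_gap: 0.0604
```

```bash
python3 -m pendant '[{"tx":0,"ty":0,"tz":0.001,"ax":0,"ay":0,"az":0},{"tx":0,"ty":0,"tz":0.002,"ax":0,"ay":0,"az":0},{"tx":0,"ty":0,"tz":0.003,"ax":0,"ay":0,"az":0},{"tx":0,"ty":0,"tz":0.003,"ax":0,"ay":0,"az":0}]'
python3 -m pendant '[{"tx":0,"ty":0,"tz":0.001,"ax":0,"ay":0,"az":0},{"tx":0,"ty":0,"tz":0.002,"ax":0,"ay":0,"az":0},{"tx":0,"ty":0,"tz":0.002,"ax":0,"ay":0,"az":0},{"tx":0,"ty":0,"tz":0.002,"ax":0,"ay":0,"az":0}]'
```

```text
time: 12.57
tool_pos: [0.5667, 0.1777, 0.0509]
tcp_rot: [180.0, 0.0, 159.0]
ft_force: [-1.9, -0.4, 7.9]
finger_gap: 0.0601
time: 12.9
tool_pos: [0.5668, 0.1777, 0.0508]
tcp_rot: [180.0, 0.1, 159.0]
ft_force: [-5.7, -0.7, 19.5]
finger_gap: 0.0607
```

```bash
python3 -m pendant '[{"tx":0,"ty":0,"tz":0.001,"ax":0,"ay":0,"az":0},{"tx":0,"ty":0,"tz":0.0015,"ax":0,"ay":0,"az":0},{"tx":0,"ty":0,"tz":0.0015,"ax":0,"ay":0,"az":0},{"tx":0,"ty":0,"tz":0.0015,"ax":0,"ay":0,"az":0},{"tx":0,"ty":0,"tz":0.0015,"ax":0,"ay":0,"az":0},{"tx":0,"ty":0,"tz":0.0015,"ax":0,"ay":0,"az":0}]'
python3 - <<'E'
from h import *
def avg(n,k=4): return np.mean([ctrl.read_camera(n).astype(float) for _ in range(k)],0)[:,:,::-1].astype(np.uint8)
t=avg('top');s=avg('side')
to(.5667,.1777,.0508,158.95)
cv2.imwrite('pics/k1.png',cv2.resize(s[145:235,205:320],None,fx=6.5,fy=6.5,interpolation=2)); cv2.imwrite('pics/k2.png',cv2.resize(t[160:300,150:250],None,fx=4,fy=4,interpolation=2))
E
```

```text
time: 13.4
tool_pos: [0.5668, 0.1777, 0.0508]
tcp_rot: [180.0, 0.1, 159.0]
ft_force: [-7.7, -2.0, 29.1]
finger_gap: 0.0602
t 13.8 pos [0.5668 0.1777 0.0508] rot [1.7998e+02 9.0000e-02 1.5901e+02] F [-7.1 -0.3 28.9] gap 0.0608
txyz [ 0.0001 -0.     -0.    ] axyz [0.02 0.09 0.06]
```

View pics/k1.png

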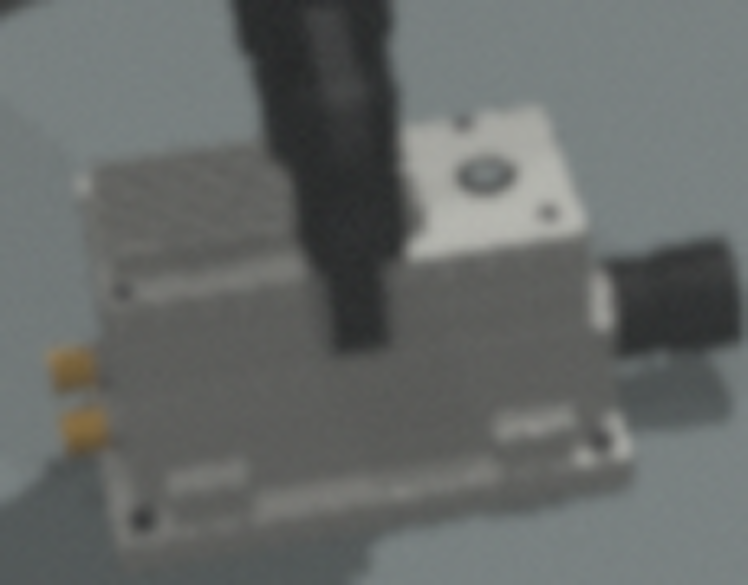

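View pics/k2.png

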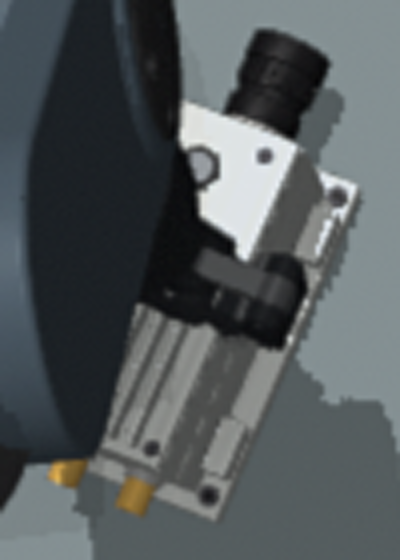

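Both views show the halves flush with no gap along the joint line and the outlines matching. The push is steady at about 29 N, so I'll hand in.

```bash
python3 - <<'E'
from h import *
print(ctrl.finish_job())
to(.5667,.1777,.0508,158.95)
E
```

```text
the job is handed in; nothing more can be done
None
the job is handed in; nothing more can be done
```

The job is handed in at about 13.8 s of the 61 s allowed, with the gripper still pressing the two halves shut. `finish_job` gave no verdict, and it also blocked a final state reading after hand-in.

- **Module:** I pressed it down with the closed fingers until they stopped hard at z = 0.056 m, the fully-home height. The push reached 25 N and the stop did not move.
- **Cover:** I gripped it across its sides and lined it up over the dowels using both cameras. It went on with no measurable sideways force at first, met the sprung spreader, and came to a hard stop.

**Last checks:**
- **Position:** TCP at (0.5668, 0.1777), yaw 159.0°. The lower half measured (0.5667, 0.1777), yaw −21.05°, so they agree, allowing for the half turn of the gripper.
- **Height:** steady at 0.0508 m. With the grip offset this puts the cover underside about 0.2 mm above the joint face.
- **Push:** a steady 29 N downward, which leaves roughly 20 N on the joint after the spring. The grip was set to 110 N.
- **Pictures:** the last views showed the joint line closed and the outlines matching. I did not measure the ring light, spare lens or screwdriver again at the end. They looked undisturbed in the last full view, taken just before the cover was lowered, and the arm worked clear of them.

**Disagreements:**
- The side camera read a few millimetres away from the top camera on the lower half. It was off in the same direction on the hovering cover, so I used the top camera.
- A sideways reaction of about 7 N came with the final push, but the position did not shift.

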